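Put the amber jars away in the dark-storage cabinet

TASK

Put every squat, white-capped amber jar that stands on the bench away in the small grey cabinet: stand them all upright on its pull-out shelf (pull it further out to make room), then slide the shelf fully home, then push the white door shut until it clicks onto its catch, and last swing the hook on the roof fully round over the door's stud. Leave the pump bottle, the beaker and the tip box where they are.

Things in the scene. Friction and masses are not known exactly. Their poses are not given: they have to be found in the camera images.
- cabinet: Grey open-fronted steel cabinet fixed to the bench, 170 mm deep (x), 210 mm wide (y), 122 mm high; origin at the centre of its underside. Its axes: z up, -x is the open front that faces the robot, +y its left side as the robot sees it. Walls 6 mm; the front plane is 85 mm from the origin in -x. Only the hook stands above its roof.
- shelf (a joint): How far the aluminium shelf is pulled out of the cabinet towards its -x, in m: 0 fully home, 0.15 fully out. It slides with about 1.5 N of friction and stays where it is left; stops at both ends. Shelf 140 mm deep, 166 mm wide.
- shelf_mid (a point): Centre of the shelf's upper floor surface (22 mm above the bench), moves with the shelf; axes parallel to the cabinet's. The usable floor inside the 6 mm high, 5 mm thick rim is 130 mm (x) by 156 mm (y). Fully out, the whole floor lies in front of the cabinet.
- shelf_tab (a point): Top centre of the shelf's black upright pull tab, a block 12 mm (x) by 14 mm (y) in the middle of the shelf's front edge, 64 mm in front (-x) of shelf_mid; it rises 54 mm above the floor, top at 76 mm above the bench. With the shelf home the tab stands inside the cabinet, its front face 5 mm behind the front plane.
- door (a joint): Opening angle of the door in rad: 0 shut, about 1.57 square to the front, 2.0 fully open. The hinge is upright, at the cabinet's left (+y) front corner; the free edge swings out to the cabinet's -x and on to +y. Light friction (under 0.1 N m), stays where it is left. A sprung roller catch works over the last 0.06 rad: at door_push it resists with about 6 N, gives way near 0.03 rad, then pulls the door to 0 and holds it; let go before that, the door comes to rest near 0.06.
- door_hinge (a point): Foot of the door's hinge line, on the cabinet's front plane at its left edge (x -85, y +105 mm in the cabinet's frame), 4 mm above the bench.
- door_push (a point): Point on the outer face of the white door panel, 140 mm from the hinge line and 100 mm above the bench, where it is well pushed. The panel is 210 mm wide, 12 mm thick, from 4 to 120 mm above the bench. Axes: x points from the outer face into the panel (the way to push), y along the panel towards the hinge, z up.
- door_stud (a point): Top of the steel stud, 10 mm in diameter and 16 mm tall, that stands on the door's top edge 185 mm from the hinge line; its top is 136 mm above the bench.
- hook (a joint): Angle of the flat steel hook on the cabinet roof in rad: 0 closed (its arm points to the cabinet's -x and its notch holds the door's stud; a stop), up to 1.6 open (its arm points to the cabinet's +y). To close it, the arm is swung from +y round to -x, anticlockwise seen from above. Light friction (0.03 N m), stays where it is left.
- hook_pivot (a point): Upright pivot of the hook, fixed on the roof near the cabinet's right front corner, at x -25, y -80 mm in the cabinet's frame, 133 mm above the bench.
- hook_knob (a point): Top centre of the hook's round black upright knob, 12 mm in diameter and 32 mm tall, on the hook's arm 45 mm from the pivot; its top is 165 mm above the bench.
- jar0: Squat amber glass jar with a white cap (all jars alike), 46 mm in diameter (cap too), 34 mm tall, about 0.09 kg; origin at the centre of its underside, z up through the cap. Two to four of the jars are present.
- jar1: Squat amber glass jar with a white cap (all jars alike), 46 mm in diameter (cap too), 34 mm tall, about 0.09 kg; origin at the centre of its underside, z up through the cap. Two to four of the jars are present.
- jar2: Squat amber glass jar with a white cap (all jars alike), 46 mm in diameter (cap too), 34 mm tall, about 0.09 kg; origin at the centre of its underside, z up through the cap. Two to four of the jars are present.
- jar3: Squat amber glass jar with a white cap (all jars alike), 46 mm in diameter (cap too), 34 mm tall, about 0.09 kg; origin at the centre of its underside, z up through the cap. Two to four of the jars are present.
- dispenser: Bystander: tall amber pump bottle with a blue collar, 80 mm in diameter, 210 mm tall; origin at the centre of its underside. Leave alone.
- beaker: Bystander: white beaker, 60 mm in diameter, 75 mm tall; origin at the centre of its underside. Leave alone.
- tipbox: Bystander: blue and white pipette-tip box, 82 x 122 x 80 mm; origin at the centre of its underside. Leave alone.
Not all that is in view belongs to the job. Leave any purple or yellow look-alike of the jar3 alone.

How it is judged (in metres and radians):
On the way, in this order (a step that is already met when the one before it is completed fails the run):
1. every jar stands upright on the shelf (x of jar0 in the frame of shelf_mid between -0.05 and 0.05 m and y of jar0 in the frame of shelf_mid between -0.065 and 0.065 m and z of jar0 in the frame of shelf_mid between -0.006 and 0.006 m and angle between each of jar0, jar1, jar2, jar3's own z axis and vertical below 0.12 rad and x of jar1 in the frame of shelf_mid between -0.05 and 0.05 m and y of jar1 in the frame of shelf_mid between -0.065 and 0.065 m and z of jar1 in the frame of shelf_mid between -0.006 and 0.006 m and x of jar2 in the frame of shelf_mid between -0.05 and 0.05 m and y of jar2 in the frame of shelf_mid between -0.065 and 0.065 m and z of jar2 in the frame of shelf_mid between -0.006 and 0.006 m and x of jar3 in the frame of shelf_mid between -0.05 and 0.05 m and y of jar3 in the frame of shelf_mid between -0.065 and 0.065 m and z of jar3 in the frame of shelf_mid between -0.006 and 0.006 m), for 0.3 s.
2. the shelf is slid fully home (value of joint shelf below 0.006 m), for 0.2 s.
3. the door is shut on its catch (value of joint door below 0.025 rad), for 0.3 s.
4. the hook is swung over the stud (value of joint hook below 0.08 rad), for 0.3 s.
At the end, for the whole second after the job is handed in: Every jar present stands on the shelf inside its rim, upright within 0.12 rad, at rest; the shelf is within 6 mm of home, the door within 0.025 rad of shut (on its catch), the hook within 0.08 rad of closed (all of step 1 and value of joint shelf below 0.006 m and value of joint door below 0.025 rad and value of joint hook below 0.08 rad and linear speed of each of jar0, jar1, jar2, jar3 below 0.02 m/s); the robot touches nothing.
It fails at once if the pump bottle is moved by more than 30 mm (distance of dispenser from where it was at the start of the episode above 0.03 m).
It fails at once if the beaker is moved by more than 30 mm (distance of beaker from where it was at the start of the episode above 0.03 m).
It fails at once if the tip box is moved by more than 30 mm (distance of tipbox from where it was at the start of the episode above 0.03 m).
Of jar0, jar1, jar2, jar3 only 2 to 4 are there at a start; the rules pass over those that are not, and their reading is None.
At some moment in a run one of jar0, jar1, jar2, jar3 may be knocked a few centimetres aside while the robot is not near it.
Once in a run the grip may slacken for a moment while it holds something.
It also fails if it takes over 210 s, if anything falls off the work surface, if the arm or the gripper's body presses on something with over 40 N, if the wrist force passes 120 N, or if a joint passes its speed limit or range.

ROBOT

A 6-joint arm with a two-finger parallel gripper is mounted at the origin on the work surface. World frame = base frame: x ahead of the robot, y to its left, z up, the work surface at z = 0. Lengths are in mm, angles in rad, forces in N, time in s.
With the tool pointing down it reaches from about 400 to 925 mm from the base axis. Payload 12.5 kg.
Tool frame: the origin (TCP) lies at the very end of the fingers, on their centre line; the grasp point (between the pads) lies 19 mm behind it; z points along the fingers, y is the direction in which the jaws open and shut (so a half turn about z gives the same grasp; the last joint's range is limited). The gripper opens to 95 mm and grips with 3 to 60 N. Pads are 20 mm wide; open, the fingers measure 119 mm over their backs; the gripper's body (75 mm by 180 mm) begins 59 mm behind the grasp point.
Start: joints at [-1.307, 0.491, 1.559, -0, 1.092, -0.106], TCP at [225.917, -582.759, 214.661] pointing down, gripper open.
Joint ranges: [-3.1, 3.1], [-0.84, 2.19], [0.05, 2.79], [-1.13, 4.28], [0.06, 2.93], [-2.69, 2.69]. Speed limits (rad/s): [2.22, 2.22, 2.79, 3.14, 3.14, 3.14].

INTERFACE

Orientations are given as [roll, pitch, yaw] about the fixed x, y, z axes, in that order (R = Rz(yaw) Ry(pitch) Rx(roll)).
In Python, from cell import env gives the robot as it stands.
- The arm moves only by the shell command python3 -m pendant 'ROWS'. ROWS is JSON, a list that holds one entry, the list of rows, each a list of 5 numbers: the opening, from 0 (shut) to 1 (fully open), then the shift along the tool's x, y, z in m, then the turn about the tool's z in rad. A call has exactly 8 rows; each row is the pose to reach, as a shift and turn from the pose commanded when the call began, along the tool's axes at that moment; what a row does not reach only later rows make up. A row lasts 1/10 s, in which the tool goes at most 50 mm and 8.59 degrees, less where a joint would pass 70% of its speed; a pose out of reach is approached as far as the arm can. A call with a gripper value outside its range is refused whole. The fingers move at their own pace and stop on an object; the grip force is fixed at half the most. Time passes only in rows, so rows that repeat a pose let the fingers close, or fill a call up. It gives the time, the measured TCP pose, the force and the opening at its end, in the units of the state.
- env.state(): the state, without advancing time (a new reading comes with each control period).
- env.read_camera(name): name is "scene" or "top" or "wrist"; returns a dict with "image" (384x512x3 uint8, blue, green, red), "range_z" (384x512 float32, mm along the optical axis (not along the pixel's ray), 0 where there is no reading), "fx", "fy", "cx", "cy" (pixels), "rvec" (rotation vector, rad) and "tvec" (3), from world to camera coordinates, as OpenCV has them; the wrist camera has in their place "tool_from_camera" (4x4, takes a point from camera to tool coordinates, whose origin is the TCP and whose axes are the flange's). Camera axes: x right, y down, z forward; pixel columns grow to the right and rows downward; lengths in mm; the calibration is good to about 2 mm. The wrist camera is an equidistant fisheye: a pixel r from the principal point sees the ray r / f radians off the axis. A picture is of the moment at which its call begins: read the wrist's pose just before it.
- env.job_done(): hands the job in, once; it reports no verdict.
The state is a dict: "t": time; "joints": joint angles; "qvel": joint speeds; "tau": joint torques, N m; "eef_pos": TCP position; "tcp_rot": TCP orientation; "ft_force": force on the tool from outside, world axes, zero at the start; "moment": the same for the moment, N m; "opening": opening from 0.0 (shut) to 1.0 (fully open).
Only numpy, scipy, OpenCV 4.12 (cv2) and the standard library are available. Lean on these libraries where they do the work, as an engineer would, in place of code of your own. Each camera call takes 0.05 s, during which the arm holds its last target. There are 200 camera calls.

## Working session

There is one attempt and no reset: what is moved stays moved. The work goes in short steps, Python scripts to look and compute and a shell command to move; the robot and the scene stay as the last step left them, time stands still between calls to the robot, and variables do not carry over. Pictures are saved under pics/ and viewed, about 12 in all and at most 16, crops included, and the job is handed in when it is done.

```bash
ls; mkdir -p pics; cat > h.py <<'E'
import numpy as np, cv2
from cell import env
from scipy.spatial.transform import Rotation as Ro
def cam(n):
    c=env.read_camera(n); return c
def pts(c):
    R=cv2.Rodrigues(np.array(c["rvec"],float))[0]; t=np.array(c["tvec"],float).ravel()
    v,u=np.mgrid[0:384,0:512]; z=c["range_z"].astype(float)
    p=np.stack([(u-c["cx"])/c["fx"]*z,(v-c["cy"])/c["fy"]*z,z],-1)
    w=(p-t)@R; w[z==0]=np.nan; return w
def ray(c,u,v,h):
    R=cv2.Rodrigues(np.array(c["rvec"],float))[0]; t=np.array(c["tvec"],float).ravel()
    d=R.T@np.array([(u-c["cx"])/c["fx"],(v-c["cy"])/c["fy"],1]); o=-R.T@t
    return o+d*(h-o[2])/d[2]
E
python3 - <<'E'
from h import *
for n in("scene","top"):
    c=cam(n); cv2.imwrite(f"pics/{n}0.png",c["image"]); np.save(f"{n}0.npy",c,allow_pickle=True)
    print(n,c["fx"],c["rvec"],c["tvec"])
s=env.state(); print(s)
E
```

```text
pics
scene 471.0545340336948 [ 2.28782757  0.77465556 -0.2909    ] [-501.05147222 -157.38042001 1714.73888545]
top 360.4275745214141 [ 2.16684271 -2.1956251   0.06891431] [  69.15853614  588.39445162 1299.10843154]
{'t': 0.1, 'joints': array([-1.30658400e+00,  4.91500433e-01,  1.55941752e+00, -1.07881972e-07,
        1.09165643e+00, -1.05567315e-01]), 'qvel': array([ 0.00048075, -0.0019368 , -0.00313142, -0.00077498, -0.0020456 ,
        0.00082574]), 'tau': array([ 1.46608414e-03, -6.13623977e+01, -2.58607346e+01,  6.93923375e-02,
        4.70605516e-02, -6.85111922e-05]), 'eef_pos': array([ 225.86434849, -582.52774453,  214.10946576]), 'tcp_rot': array([-3.14061638e+00, -1.03351203e-04,  3.69779640e-01]), 'ft_force': array([-0.59154362,  0.55619428, -0.09517646]), 'moment': array([-0.0135659 ,  0.01442575, -0.01782607]), 'opening': 0.9978395202643271}
```

View pics/scene0.png

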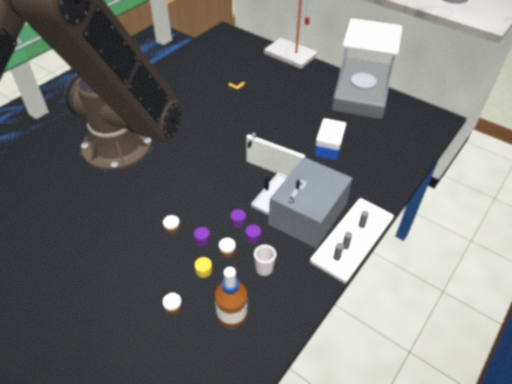

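View pics/top0.png

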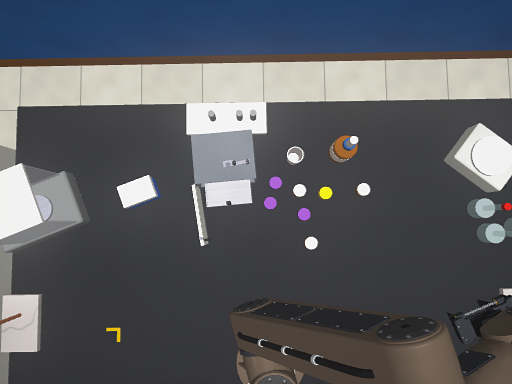

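Scene and top views: white-capped amber jars at top pixels (299,190), (363,189), (311,243). Purple look-alikes are at (275,183), (270,203), (304,214) and a yellow one at (325,193); the white ones fit the description. The cabinet is at about (225,158), with the door open at (200,215) and the shelf partly out at (230,193). I'll measure these and confirm them in a crop.

```bash
cat >> h.py <<'E'
def jars(c,show=False,W=None):
    W=pts(c) if W is None else W; im=c["image"].astype(int); 
    white=(im.min(2)>165)&((im.max(2)-im.min(2))<50)&(W[...,2]>22)&(W[...,2]<75)
    n,l,st,ce=cv2.connectedComponentsWithStats(white.astype(np.uint8)); out=[]
    for i in range(1,n):
        if 40<st[i,4]<400:
            p=ray(c,*ce[i],34); z=np.nanmedian(W[l==i][:,2]); z0=z
            out.append((np.round(ce[i],1),st[i,4],np.round(ray(c,*ce[i],z),1),round(z,1)))
    return out
E
python3 - <<'E'
from h import *
c=np.load("top0.npy",allow_pickle=True).item(); s=np.load("scene0.npy",allow_pickle=True).item()
for k,c_ in(("top",c),("scene",s)):
    print(k)
    for j in jars(c_): print(*j)
W=pts(c)
m=((W[...,2]>112)&(W[...,2]<130)); m[:100]=0;m[:, :185]=0; m[:,262:]=0; m[250:]=0
n,l,st,ce=cv2.connectedComponentsWithStats(m.astype(np.uint8))
for i in range(1,n):
    if st[i,4]>30:
        P=W[l==i]; r=cv2.minAreaRect(P[:,:2].astype(np.float32)); print(st[i],np.nanmedian(P[:,2]),r,cv2.boxPoints(r).round(0).tolist())
# colours around hook & shelf
m=(W[...,2]>140)&(W[...,2]<175); m[:100]=0;m[:,:185]=0;m[:,262:]=0;m[210:]=0
print("knob",W[m].mean(0), np.argwhere(m)[:,::-1].mean(0),m.sum())
m=(W[...,2]>60)&(W[...,2]<85); m[:185]=0;m[:,:210]=0;m[:,252:]=0;m[220:]=0
print("tab",W[m].mean(0),m.sum())
m=(W[...,2]>15)&(W[...,2]<32);m[:175]=0;m[:,:206]=0;m[:,256:]=0;m[220:]=0
r=cv2.minAreaRect(W[m][:,:2].astype(np.float32)); print("shelf",r,cv2.boxPoints(r).round(0).tolist())
a=cv2.resize(c["image"][115:265,180:385],None,fx=3.5,fy=3.5,interpolation=2)
cv2.imwrite("pics/crop0.png",a)
E
```

```text
top
[363.2 188.9] 124 [ 614.2 -346.6   35.3] 35.3
[299.2 189.9] 122 [ 613.8 -115.1   34.6] 34.6
[483.6 207.7] 217 [ 539.8 -766.4   50.9] 50.9
[493.7 232.8] 221 [ 450.4 -796.4   51. ] 51.0
[310.7 242.5] 124 [ 423.5 -152.2   34.5] 34.5
[ 10.2 310.9] 53 [192.  931.6  23.3] 23.3
scene
[320.8   5. ] 176 [  60.3 1301.7   52.4] 52.4
[353.5  15.7] 198 [ 246.7 1299.3   55.9] 55.9
[159.3  15.9] 77 [-505.6  733.2   43.6] 43.6
[408.6  34.9] 165 [ 534.1 1301.9   52.2] 52.2
[435.   45.2] 73 [ 663.1 1303.3   45.5] 45.5
[290.8  50.4] 339 [156.6 895.6  24.2] 24.2
[328.  144.3] 104 [637.8 411.2  65.7] 65.7
[268.4 192.5] 368 [586.6 132.8  25.3] 25.3
[356.7 219.8] 299 [869.8 208.5  23.8] 23.8
[376.  221.6] 192 [920.2 238.9  23.5] 23.5
[171.1 221.6] 167 [ 427.4 -152.5   34.6] 34.6
[351.  254.6] 336 [919.6  83.2  23.7] 23.7
[227.1 244.8] 182 [ 617.6 -115.6   34.9] 34.9
[264.9 257.4] 348 [738.5 -94.3  53.5] 53.5
[329.3 259. ] 74 [877.5  31.6  23.2] 23.2
[171.9 301.1] 232 [ 617.8 -346.4   34.4] 34.4
[232.4 317.1] 159 [ 781.5 -292.7   54.6] 54.6
[ 191  129   65  109 3132] 122.51624654373967 ((634.2711181640625, 152.4431610107422), (353.58831787109375, 221.05433654785156), 4.395769119262695) [[450.0, 249.0], [466.0, 29.0], [819.0, 56.0], [802.0, 276.0]]
knob [697.34108123 107.74022244 156.94784993] [235.82352941 162.23529412] 17
tab [569.40545681 141.89996098  74.08658252] 15
shelf ((608.7155151367188, 138.0135498046875), (88.86567687988281, 179.48179626464844), 4.378312110900879) [[558.0, 224.0], [571.0, 45.0], [660.0, 52.0], [646.0, 231.0]]
```

View pics/crop0.png

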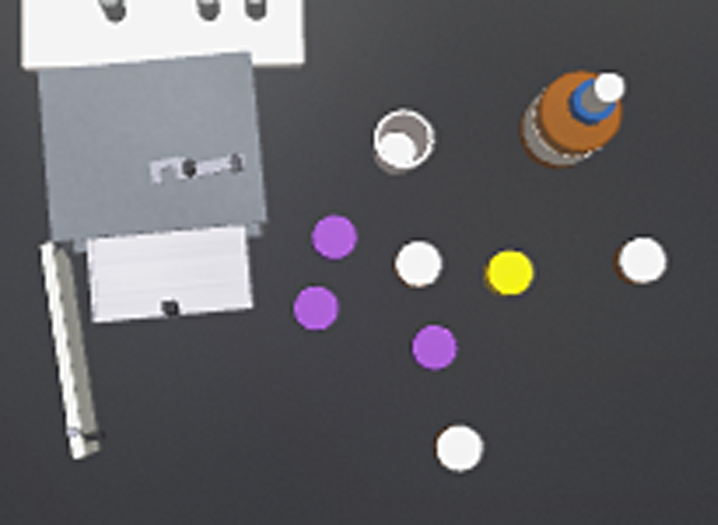

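The crop confirms three white-capped amber jars (crop pixels (418,263), (642,260), (459,447)), and the purple and yellow ones are decoys. Next I'll fix the cabinet pose.

```bash
cat >> h.py <<'E'
def go(x,y,z,yaw):
    s=env.state(); p=s["eef_pos"]; R=Ro.from_euler("xyz",s["tcp_rot"])
    d=R.inv().apply(np.array([x,y,z])-p); t=-(yaw-s["tcp_rot"][2]); t=(t+np.pi)%(2*np.pi)-np.pi
    print("shift",(d/1000).round(4),"turn",round(t,3))
E
python3 - <<'E'
from h import *
for n in("top","scene"):
    c=np.load(n+"0.npy",allow_pickle=True).item(); W=pts(c)
    m=(abs(W[...,2]-122)<5)&(W[...,0]>630)&(W[...,0]<880)&(W[...,1]>-20)&(W[...,1]<320)
    k,l,st,ce=cv2.connectedComponentsWithStats(m.astype(np.uint8)); i=1+st[1:,4].argmax(); 
    mm=(l==i); mm=cv2.morphologyEx(mm.astype(np.uint8),cv2.MORPH_OPEN,np.ones((9,9)))
    P=W[mm>0]; r=cv2.minAreaRect(P[:,:2].astype(np.float32)); print(n,np.median(P[:,2]),r,cv2.boxPoints(r).round(0).tolist())
    m=(abs(W[...,2]-120)<7)&(W[...,0]>420)&(W[...,0]<640)&(W[...,1]>200)&(W[...,1]<330)
    P=W[m]; print("door",len(P),P[:,:2].min(0),P[:,:2].max(0),cv2.fitLine(P[:,:2].astype(np.float32),1,0,.01,.01).ravel())
    m=(W[...,2]>145)&(W[...,2]<175)&(W[...,0]>630)&(W[...,0]<880)&(W[...,1]>-20)&(W[...,1]<320); print("knob",W[m].mean(0),m.sum())
    m=(W[...,2]>60)&(W[...,2]<85)&(W[...,0]>530)&(W[...,0]<640)&(W[...,1]>100)&(W[...,1]<190); print("tab",W[m].mean(0),m.sum())
E
```

```text
top 122.60475690938975 ((724.96875, 168.33224487304688), (165.775634765625, 179.4861297607422), 8.734550476074219) [[629.0, 244.0], [657.0, 67.0], [821.0, 92.0], [793.0, 270.0]]
door 253 [424.47777045 201.48404713] [637.70863627 262.78277047] [9.92214441e-01 1.24540985e-01 5.64039368e+02 2.45436508e+02]
knob [696.13727437 115.6619889  161.70843682] 13
tab [569.40545681 141.89996098  74.08658252] 15
scene 123.5543746213875 ((766.2612915039062, 143.28323364257812), (62.47249984741211, 98.85906982421875), 52.67161178588867) [[708.0, 148.0], [787.0, 88.0], [825.0, 138.0], [746.0, 198.0]]
door 259 [428.64440747 204.07747185] [639.67666739 266.71520754] [9.9084568e-01 1.3499928e-01 5.5664703e+02 2.4410056e+02]
knob [700.79220844 115.55350045 158.60057002] 32
tab [573.89718615 140.17934199  71.44174632] 31
```

```bash
python3 - <<'E'
from h import *
c=np.load("top0.npy",allow_pickle=True).item(); W=pts(c)
v,u=np.mgrid[0:384,0:512]
m=(W[...,2]>110)&(W[...,2]<180)&(v>125)&(u>185)&(u<262)&(v<200)
m=cv2.morphologyEx(m.astype(np.uint8),cv2.MORPH_OPEN,np.ones((17,17)))
q=np.array([ray(c,a,b,122)[:2] for b,a in np.argwhere(m>0)],np.float32); r=cv2.minAreaRect(q); print(r,cv2.boxPoints(r).round(0).tolist())
for a,b in((52,238),(263,218),(250,53),(38,70)): print(ray(c,(a+.5)/3.5-.5+180,(b+.5)/3.5-.5+115,122).round(1))
for a,b in((93,322),(252,307)): print("shelf",ray(c,(a+.5)/3.5-.5+180,(b+.5)/3.5-.5+115,28).round(1))
E
```

```text
((725.6095581054688, 125.87417602539062), (156.9250946044922, 166.1842803955078), 89.74349975585938) [[642.0, 48.0], [808.0, 47.0], [809.0, 204.0], [643.0, 205.0]]
[635.3 250.7 122. ]
[652.   45.6 122. ]
[814.9  56.1 122. ]
[801.1 264.1 122. ]
shelf [557.7 223.5  28. ]
shelf [571.1  57.9  28. ]
```

```bash
python3 -m pendant '[[[0.5,0.03,-0.028,0,-0.14],[0.5,0.066,-0.062,0,-0.28],[0.5,0.102,-0.096,0,-0.42],[0.5,0.138,-0.13,0,-0.56],[0.5,0.174,-0.164,0,-0.7],[0.5,0.21,-0.2,0,-0.84],[0.5,0.25,-0.236,0,-0.98],[0.5,0.285,-0.27,0,-1.12]]]'
python3 -c "
from h import *
go(571,141.3,214,1.646)"
```

```text
t: 0.9
eef_pos: [393.0, -229.3, 214.6]
tcp_rot: [3.142, 0.0, 1.495]
ft_force: [1.6, 0.0, -0.4]
opening: 0.503
shift [0.383  0.1495 0.0006] turn -0.151
```

```bash
python3 -m pendant '[[[0.5,0.047,0.018,0,-0.03],[0.5,0.094,0.037,0,-0.07],[0.5,0.141,0.055,0,-0.1],[0.5,0.188,0.073,0,-0.151],[0.5,0.235,0.092,0,-0.151],[0.5,0.282,0.11,0,-0.151],[0.5,0.329,0.128,0,-0.151],[0.5,0.375,0.146,0,-0.151]]]'
python3 -c "
from h import *
go(571,141.3,50,1.646)"
```

```text
t: 1.7
eef_pos: [567.8, 130.8, 214.4]
tcp_rot: [-3.141, 0.0, 1.641]
ft_force: [0.9, -0.7, -0.4]
opening: 0.495
shift [0.0103 0.004  0.1644] turn -0.005
```

Descend over the tab, grip it, then look before pulling.

```bash
python3 -m pendant '[[[0.5,0.01,0.004,0.03,-0.005],[0.5,0.01,0.004,0.07,-0.005],[0.5,0.01,0.004,0.11,-0.005],[0.5,0.01,0.004,0.14,-0.005],[0.5,0.01,0.004,0.164,-0.005],[0.3,0.01,0.004,0.164,-0.005],[0,0.01,0.004,0.164,-0.005],[0,0.01,0.004,0.164,-0.005]]]'
python3 -m pendant '[[[0,0,0,0,0],[0,0,0,0,0],[0,0,0,0,0],[0,0,0,0,0],[0,0,0,0,0],[0,0,0,0,0],[0,0,0,0,0],[0,0,0,0,0]]]'
```

```text
t: 2.5
eef_pos: [571.4, 138.9, 52.0]
tcp_rot: [3.14, -0.0, 1.646]
ft_force: [0.1, 0.0, -0.4]
opening: 0.301
t: 3.3
eef_pos: [571.1, 138.9, 51.6]
tcp_rot: [3.14, 0.0, 1.646]
ft_force: [-0.2, 0.4, 7.2]
opening: 0.125
```

```bash
python3 -m pendant '[[[0,0,-0.012,0,0],[0,0,-0.024,0,0],[0,0,-0.036,0,0],[0,0,-0.048,0,0],[0,0,-0.06,0,0],[0,0,-0.07,0,0],[0,0,-0.072,0,0],[0,0,-0.072,0,0]]]'
python3 -m pendant '[[[0.3,0,0,0,0],[0.5,0,0,0,0],[0.5,0,0,0,0],[0.5,0,0,0,0],[0.5,0,0,-0.03,0],[0.5,0,0,-0.07,0],[0.5,0,0,-0.11,0],[0.5,0,0,-0.15,0]]]'
python3 - <<'E'
from h import *
c=cam("wrist"); cv2.imwrite("pics/w1.png",c["image"])
for j in jars(cam("scene")): print(*j)
go(425.5,-152.3,150,1.646)
E
```

```text
t: 4.1
eef_pos: [502.7, 133.6, 51.7]
tcp_rot: [3.132, -0.0, 1.646]
ft_force: [14.7, -0.6, -4.1]
opening: 0.121
t: 4.9
eef_pos: [498.4, 133.4, 202.2]
tcp_rot: [-3.141, 0.0, 1.646]
ft_force: [0.4, 0.6, -0.3]
opening: 0.499
[318.9   4.9] 143 [  50.6 1300.3   50.5] 50.5
[357.3  17.4] 124 [ 268.5 1298.5   54.4] 54.4
[406.4  33.8] 104 [ 524.3 1297.    56.7] 56.7
[291.9  50.3] 319 [159.8 900.   24. ] 24.0
[327.7 144.3] 102 [636.7 410.8  65.7] 65.7
[379.8 212.6] 79 [912.9 278.8  23.7] 23.7
[171.1 221.6] 167 [ 427.3 -152.5   34.5] 34.5
[366.3 239.2] 336 [928.6 159.9  23.7] 23.7
[227.1 244.8] 183 [ 617.6 -115.6   35. ] 35.0
[264.9 257.3] 336 [738.  -93.8  52.6] 52.6
[338.9 271.5] 53 [920.9  12.1  22.9] 22.9
[171.9 301.1] 233 [ 617.8 -346.4   34.5] 34.5
[232.3 317.2] 158 [ 781.8 -293.4   55.9] 55.9
shift [-0.2797 -0.0967  0.0544] turn 0.0
```

View pics/w1.png

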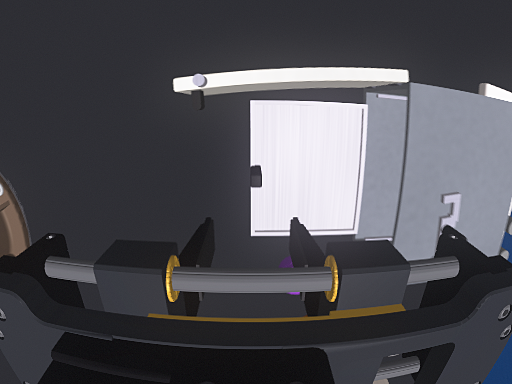

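Wrist view: the shelf is fully out, with the tab at (256,176) and the door open at (200–408,78). Now jar C.

```bash
python3 -m pendant '[[[1,-0.03,-0.01,0,0],[1,-0.075,-0.026,0.01,0],[1,-0.12,-0.041,0.02,0],[1,-0.165,-0.057,0.03,0],[1,-0.21,-0.073,0.04,0],[1,-0.245,-0.085,0.05,0],[1,-0.27,-0.093,0.054,0],[1,-0.28,-0.097,0.054,0]]]'
python3 -m pendant '[[[1,0,0,0.03,0],[1,0,0,0.06,0],[1,0,0,0.09,0],[1,0,0,0.115,0],[1,0,0,0.13,0],[1,0,0,0.138,0],[1,0,0,0.14,0],[1,0,0,0.14,0]]]'
python3 -c "
from h import *
go(425.5,-152.3,8,1.646)"
```

```text
t: 5.8
eef_pos: [422.1, -154.6, 145.6]
tcp_rot: [-3.14, -0.001, 1.643]
ft_force: [0.6, 0.7, -0.6]
opening: 0.997
t: 6.6
eef_pos: [423.3, -152.8, 6.9]
tcp_rot: [3.141, 0.0, 1.646]
ft_force: [0.5, -0.1, 0.7]
opening: 0.996
shift [ 0.0004  0.0022 -0.0011] turn 0.0
```

```bash
python3 -m pendant '[[[0.6,0,0.002,0,0],[0.3,0,0.002,0,0],[0.2,0,0.002,0,0],[0.2,0,0.002,0,0],[0.2,0,0.002,0,0],[0.2,0,0.002,0,0],[0.2,0,0.002,0,0],[0.2,0,0.002,0,0]]]'
python3 -m pendant '[[[0.2,0,0,-0.02,0],[0.2,0,0,-0.05,0],[0.2,0,0,-0.08,0],[0.2,0,0,-0.11,0],[0.2,0,0,-0.14,0],[0.2,0,0,-0.155,0],[0.2,0,0,-0.16,0],[0.2,0,0,-0.16,0]]]'
python3 -c "
from h import *
go(541.4,182.2,165,1.646)"
```

```text
t: 7.4
eef_pos: [425.1, -152.9, 6.6]
tcp_rot: [-3.142, 0.0, 1.646]
ft_force: [-0.1, 0.5, 0.7]
opening: 0.48
t: 8.2
eef_pos: [425.1, -152.9, 166.7]
tcp_rot: [3.141, 0.0, 1.646]
ft_force: [-0.2, 0.4, -1.4]
opening: 0.479
shift [0.3254 0.1411 0.0017] turn -0.0
```

```bash
python3 -m pendant '[[[0.2,0.03,0.013,0,0],[0.2,0.075,0.0325,0,0],[0.2,0.12,0.052,0,0],[0.2,0.165,0.0715,0,0],[0.2,0.21,0.091,0,0],[0.2,0.255,0.1105,0,0],[0.2,0.3,0.13,0,0],[0.2,0.3254,0.141,0,0]]]'
python3 -m pendant '[[[0.2,0,0,0,0],[0.2,0,0,0.02,0],[0.2,0,0,0.05,0],[0.2,0,0,0.08,0],[0.2,0,0,0.1,0],[0.2,0,0,0.115,0],[0.2,0,0,0.12,0],[0.2,0,0,0.12,0]]]'
python3 -c "
from h import *
go(541.4,182.2,29.3,1.646)"
```

```text
t: 9.0
eef_pos: [541.5, 185.3, 164.7]
tcp_rot: [-3.14, 0.0, 1.648]
ft_force: [0.4, -0.1, -0.9]
opening: 0.476
t: 9.8
eef_pos: [540.7, 181.5, 45.5]
tcp_rot: [-3.139, 0.0, 1.645]
ft_force: [-0.4, -0.3, -0.3]
opening: 0.482
shift [0.0007 0.0008 0.0162] turn -0.001
```

```bash
python3 -m pendant '[[[0.2,0,0,0.008,0],[0.2,0,0,0.014,0],[0.2,0,0,0.0165,0],[0.2,0,0,0.0165,0],[0.5,0,0,0.0165,0],[0.54,0,0,0.0165,0],[0.6,0,0,0.0165,0],[0.62,0,0,0.0165,0]]]'
python3 -m pendant '[[[0.62,0,0,0,0],[0.62,0,0,-0.02,0],[0.62,0,0,-0.05,0],[0.62,0,0,-0.09,0],[0.62,0,0,-0.13,0],[0.62,0,0,-0.15,0],[0.62,0,0,-0.15,0],[0.62,0,0,-0.15,0]]]'
python3 - <<'E'
from h import *
c=cam("wrist"); cv2.imwrite("pics/w2.png",c["image"])
for n in("scene","top"):
  print(n)
  for j in jars(cam(n)):
    if j[2][0]>400 and j[2][0]<800 and abs(j[2][1])<500: print(*j)
go(616,-115.4,150,1.646)
E
```

```text
t: 10.6
eef_pos: [541.4, 182.2, 30.3]
tcp_rot: [3.141, 0.0, 1.646]
ft_force: [0.5, 0.2, 0.5]
opening: 0.606
t: 11.4
eef_pos: [541.1, 182.1, 179.9]
tcp_rot: [3.141, 0.0, 1.646]
ft_force: [0.4, -0.6, 0.5]
opening: 0.618
scene
[327.6 144.4] 94 [636.6 410.6  65.3] 65.3
[227.1 244.8] 182 [ 617.5 -115.5   34.8] 34.8
[264.9 257.5] 341 [738.6 -95.   53.7] 53.7
[171.9 301.1] 235 [ 617.9 -346.5   34.8] 34.8
[232.4 317.1] 162 [ 781.8 -293.2   56. ] 56.0
top
[363.1 188.8] 125 [ 614.4 -346.6   35. ] 35.0
[299.1 189.8] 124 [ 614.  -114.9   34.6] 34.6
shift [-0.3022  0.0528  0.0288] turn -0.0
```

View pics/w2.png

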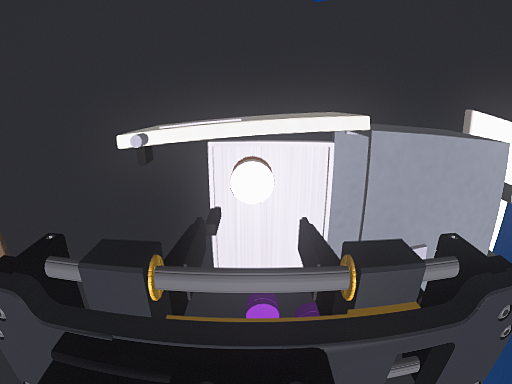

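The jar stands on the shelf at (252,180). Next is jar A.

```bash
python3 -m pendant '[[[0.7,-0.03,0.005,0,0],[0.8,-0.075,0.013,0.005,0],[1,-0.12,0.021,0.01,0],[1,-0.165,0.029,0.02,0],[1,-0.21,0.037,0.028,0],[1,-0.255,0.045,0.028,0],[1,-0.29,0.051,0.028,0],[1,-0.302,0.053,0.028,0]]]'
python3 -m pendant '[[[1,0,0,0,0],[1,0,0,0.03,0],[1,0,0,0.07,0],[1,0,0,0.1,0],[1,0,0,0.12,0],[1,0,0,0.13,0],[1,0,0,0.135,0],[1,0,0,0.135,0]]]'
python3 -c "
from h import *
go(616,-115.4,7.5,1.646)"
```

```text
t: 12.35
eef_pos: [617.0, -118.2, 150.6]
tcp_rot: [-3.14, -0.0, 1.643]
ft_force: [-0.3, 0.5, -1.0]
opening: 0.997
t: 13.15
eef_pos: [616.9, -114.4, 17.2]
tcp_rot: [-3.141, -0.0, 1.646]
ft_force: [0.6, -0.3, 1.1]
opening: 1.002
shift [-0.001  -0.0009  0.0097] turn 0.0
```

```bash
python3 -m pendant '[[[1,-0.001,-0.001,0.01,0],[0.6,-0.001,-0.001,0.01,0],[0.3,-0.001,-0.001,0.01,0],[0.2,-0.001,-0.001,0.01,0],[0.2,-0.001,-0.001,0.01,0],[0.2,-0.001,-0.001,0.01,0],[0.2,-0.001,-0.001,0.01,0],[0.2,-0.001,-0.001,0.01,0]]]'
python3 -m pendant '[[[0.2,0,0,-0.02,0],[0.2,0,0,-0.05,0],[0.2,0,0,-0.08,0],[0.2,0,0,-0.11,0],[0.2,0,0,-0.14,0],[0.2,0,0,-0.155,0],[0.2,0,0,-0.16,0],[0.2,0,0,-0.16,0]]]'
python3 -c "
from h import *
go(547.7,98.5,165,1.646)"
```

```text
t: 13.95
eef_pos: [615.9, -116.1, 7.2]
tcp_rot: [3.142, 0.0, 1.646]
ft_force: [-0.0, 0.2, 1.7]
opening: 0.478
t: 14.75
eef_pos: [615.9, -116.1, 167.3]
tcp_rot: [3.141, 0.0, 1.646]
ft_force: [-0.3, -0.1, -0.8]
opening: 0.476
shift [ 0.2191 -0.0519  0.0022] turn -0.0
```

```bash
python3 -m pendant '[[[0.2,0.03,-0.007,0,0],[0.2,0.065,-0.0155,0,0],[0.2,0.1,-0.024,0,0],[0.2,0.135,-0.032,0,0],[0.2,0.17,-0.04,0,0],[0.2,0.2,-0.047,0,0],[0.2,0.215,-0.051,0,0],[0.2,0.219,-0.052,0,0]]]'
python3 -m pendant '[[[0.2,0,0,0,0],[0.2,0,0,0.02,0],[0.2,0,0,0.05,0],[0.2,0,0,0.08,0],[0.2,0,0,0.1,0],[0.2,0,0,0.115,0],[0.2,0,0,0.12,0],[0.2,0,0,0.12,0]]]'
python3 -c "
from h import *
go(547.7,98.5,29.8,1.646)"
```

```text
t: 15.55
eef_pos: [547.0, 99.5, 166.3]
tcp_rot: [-3.14, 0.0, 1.648]
ft_force: [-0.1, -0.6, -0.3]
opening: 0.478
t: 16.35
eef_pos: [547.8, 97.4, 46.5]
tcp_rot: [-3.14, 0.0, 1.645]
ft_force: [0.0, -0.9, -0.9]
opening: 0.483
shift [0.0011 0.     0.0167] turn -0.001
```

```bash
python3 -m pendant '[[[0.2,0,0,0.008,0],[0.2,0,0,0.014,0],[0.2,0,0,0.0165,0],[0.2,0,0,0.0165,0],[0.5,0,0,0.0165,0],[0.54,0,0,0.0165,0],[0.6,0,0,0.0165,0],[0.62,0,0,0.0165,0]]]'
python3 -m pendant '[[[0.62,0,0,0,0],[0.62,0,0,-0.02,0],[0.62,0,0,-0.05,0],[0.62,0,0,-0.09,0],[0.62,0,0,-0.13,0],[0.62,0,0,-0.15,0],[0.62,0,0,-0.15,0],[0.62,0,0,-0.15,0]]]'
python3 - <<'E'
from h import *
c=cam("wrist"); cv2.imwrite("pics/w3.png",c["image"])
for n in("scene","top"):
  print(n)
  for j in jars(cam(n)):
    if j[2][0]>400 and j[2][0]<800 and abs(j[2][1])<500: print(*j)
go(616,-346.5,150,1.646)
E
```

```text
t: 17.15
eef_pos: [547.7, 98.4, 30.8]
tcp_rot: [3.141, 0.0, 1.646]
ft_force: [-0.5, -1.0, -0.0]
opening: 0.606
t: 17.95
eef_pos: [547.4, 98.4, 180.4]
tcp_rot: [3.141, 0.0, 1.646]
ft_force: [-0.6, -1.2, -0.7]
opening: 0.617
scene
[327.5 144.3] 99 [636.2 410.8  65. ] 65.0
[253.2 154.2] 117 [452.7 226.5  49.2] 49.2
[264.7 257.7] 348 [738.5 -95.5  53. ] 53.0
[171.9 301.1] 234 [ 618.  -346.7   34.8] 34.8
[232.1 317.2] 162 [ 781.4 -293.9   56.3] 56.3
top
[363.  188.7] 128 [ 614.7 -346.3   34.6] 34.6
shift [-0.4487  0.0354  0.0292] turn -0.0
```

View pics/w3.png

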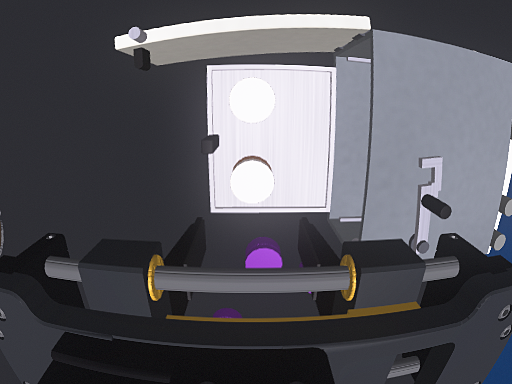

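Both jars stand upright, at (252,100) and (252,181). Now jar B, turning so the jaws lie along y.

```bash
python3 -m pendant '[[[0.7,-0.03,0.003,0,0.1],[0.8,-0.07,0.006,0.005,0.24],[1,-0.115,0.009,0.01,0.38],[1,-0.16,0.013,0.02,0.52],[1,-0.205,0.016,0.028,0.66],[1,-0.25,0.02,0.028,0.8],[1,-0.295,0.023,0.028,0.94],[1,-0.34,0.027,0.028,1.08]]]'
python3 -c "
from h import *
go(616.2,-346.5,150,0.075)"
```

```text
t: 18.9
eef_pos: [599.7, -240.4, 151.2]
tcp_rot: [-3.14, 0.001, 0.56]
ft_force: [1.2, -0.0, 0.4]
opening: 1.002
shift [-0.0423  0.0987  0.001 ] turn 0.485
```

```bash
python3 -m pendant '[[[1,-0.011,0.025,0,0.1],[1,-0.022,0.05,0,0.24],[1,-0.033,0.075,0,0.38],[1,-0.042,0.098,0,0.485],[1,-0.042,0.098,0.01,0.485],[1,-0.042,0.098,0.04,0.485],[1,-0.042,0.098,0.07,0.485],[1,-0.042,0.098,0.09,0.485]]]'
python3 -c "
from h import *
go(616.2,-346.5,7.5,0.075)"
```

```text
t: 19.7
eef_pos: [615.9, -342.3, 59.0]
tcp_rot: [-3.139, 0.003, 0.083]
ft_force: [-0.2, -0.6, 0.2]
opening: 1.002
shift [0.0001 0.0043 0.0514] turn 0.008
```

```bash
python3 -m pendant '[[[1,0,0.001,0.02,0],[1,0,0.001,0.04,0],[1,0,0.001,0.0515,0],[0.6,0,0.001,0.0525,0],[0.3,0,0.001,0.0525,0],[0.2,0,0.001,0.0525,0],[0.2,0,0.001,0.0525,0],[0.2,0,0.001,0.0525,0]]]'
python3 -m pendant '[[[0.2,0,0,0,0],[0.2,0,0,0,0],[0.2,0,0,-0.02,0],[0.2,0,0,-0.05,0],[0.2,0,0,-0.09,0],[0.2,0,0,-0.13,0],[0.2,0,0,-0.155,0],[0.2,0,0,-0.16,0]]]'
python3 -c "
from h import *
go(588.4,143.7,165,0.075)"
```

```text
t: 20.5
eef_pos: [617.4, -345.0, 10.9]
tcp_rot: [3.141, -0.001, 0.081]
ft_force: [-0.3, -0.7, -0.2]
opening: 0.638
t: 21.3
eef_pos: [618.1, -345.5, 173.7]
tcp_rot: [3.138, -0.004, 0.081]
ft_force: [0.1, 0.6, -1.1]
opening: 0.477
shift [ 0.0099 -0.49    0.0071] turn 0.006
```

```bash
python3 -m pendant '[[[0.2,0,-0.03,0,0],[0.2,0.001,-0.075,0,0],[0.2,0.002,-0.12,0,0],[0.2,0.003,-0.165,0,0],[0.2,0.004,-0.21,0,0],[0.2,0.005,-0.255,0,0],[0.2,0.006,-0.3,0,0],[0.2,0.007,-0.345,0,0]]]'
python3 -m pendant '[[[0.2,0,-0.045,0,0.006],[0.2,0.001,-0.085,0,0.006],[0.2,0.002,-0.12,0,0.006],[0.2,0.002,-0.14,0,0.006],[0.2,0.002,-0.145,0,0.006],[0.2,0.002,-0.145,0,0.006],[0.2,0.002,-0.145,0.01,0.006],[0.2,0.002,-0.145,0.02,0.006]]]'
python3 -c "
from h import *
go(588.4,143.7,50,0.075)"
```

```text
t: 22.1
eef_pos: [595.4, 1.4, 168.8]
tcp_rot: [-3.141, 0.002, 0.081]
ft_force: [0.7, -0.0, 0.2]
opening: 0.476
t: 22.9
eef_pos: [586.7, 143.1, 149.1]
tcp_rot: [3.141, 0.0, 0.074]
ft_force: [-0.1, -0.4, -0.7]
opening: 0.48
shift [ 0.0018 -0.0004  0.0991] turn -0.001
```

```bash
python3 -m pendant '[[[0.2,0.002,0,0.02,0],[0.2,0.002,0,0.05,0],[0.2,0.002,0,0.08,0],[0.2,0.002,0,0.1,0],[0.2,0.002,0,0.108,0],[0.2,0.002,0,0.108,0],[0.2,0.002,0,0.108,0],[0.2,0.002,0,0.108,0]]]'
python3 -m pendant '[[[0.2,0,0,0.003,0],[0.2,0,0,0.006,0],[0.2,0,0,0.009,0],[0.2,0,0,0.01,0],[0.2,0,0,0.01,0],[0.2,0,0,0.01,0],[0.2,0,0,0.01,0],[0.2,0,0,0.01,0]]]'
```

```text
t: 23.7
eef_pos: [589.2, 144.3, 43.2]
tcp_rot: [-3.142, -0.002, 0.074]
ft_force: [0.0, 0.4, -0.3]
opening: 0.477
t: 24.5
eef_pos: [588.9, 144.4, 32.4]
tcp_rot: [3.142, -0.001, 0.075]
ft_force: [-0.4, 0.1, 5.6]
opening: 0.476
```

```bash
python3 -m pendant '[[[0.45,0,0,-0.001,0],[0.5,0,0,-0.001,0],[0.54,0,0,-0.001,0],[0.58,0,0,-0.001,0],[0.6,0,0,-0.001,0],[0.62,0,0,-0.001,0],[0.62,0,0,-0.001,0],[0.62,0,0,-0.001,0]]]'
python3 -m pendant '[[[0.62,0,0,0,0],[0.62,0,0,-0.02,0],[0.62,0,0,-0.05,0],[0.62,0,0,-0.09,0],[0.62,0,0,-0.13,0],[0.62,0,0,-0.15,0],[0.62,-0.03,0,-0.16,0],[0.62,-0.07,0,-0.16,0]]]'
python3 - <<'E'
from h import *
s=env.state();c=cam("wrist"); cv2.imwrite("pics/w4.png",c["image"])
im=c["image"].astype(int); T=np.array(c["tool_from_camera"]); R=Ro.from_euler("xyz",s["tcp_rot"]).as_matrix()
m=((im.min(2)>200)).astype(np.uint8)
def wr(u,v,h):
    d=np.array([u-c["cx"],v-c["cy"]]); r=np.hypot(*d); a=r/c["fx"]; d=np.r_[d/r*np.sin(a),np.cos(a)]
    o=R@T[:3,3]+s["eef_pos"]; d=R@T[:3,:3]@d; return o+d*(h-o[2])/d[2]
n,l,st,ce=cv2.connectedComponentsWithStats(m)
for i in range(1,n):
    if st[i,4]>200:
        p=wr(*ce[i],56); q=Ro.from_euler("z",-.075).apply(p-[566.5,142,56]); print(st[i],ce[i].round(),p.round(1),"rel mid",q.round(1))
E
```

```text
t: 25.3
eef_pos: [588.6, 144.4, 33.1]
tcp_rot: [3.141, 0.0, 0.075]
ft_force: [0.1, -0.0, 0.5]
opening: 0.623
t: 26.1
eef_pos: [519.2, 139.1, 194.3]
tcp_rot: [-3.141, -0.003, 0.074]
ft_force: [0.9, 0.2, -0.2]
opening: 0.623
[448   1  36  47 328] [465.  24.] [ 742.1 -109.9   56. ] rel mid [ 156.2 -264.4    0. ]
[   0   48   36   82 1990] [15. 88.] [621.9 453.8  56. ] rel mid [ 78.6 306.8   0. ]
[ 119   66   36  175 1970] [134. 152.] [541.8 270.   56. ] rel mid [-15.1 129.4   0. ]
[  180    75   146   120 16144] [252. 134.] [568.9 141.8  56. ] rel mid [ 2.4 -0.3  0. ]
```

View pics/w4.png

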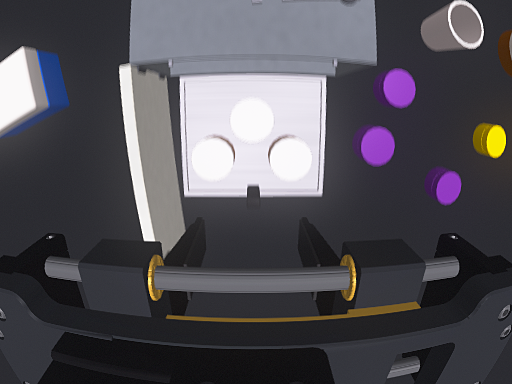

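All three stand inside the rim at (252,120), (212,158) and (290,158). Now push the shelf home at the tab with closed fingers.

```bash
python3 -m pendant '[[[0.3,-0.02,0,0,0],[0.1,-0.048,0,0,0],[0,-0.048,0,0.02,0],[0,-0.048,0,0.06,0],[0,-0.048,0,0.1,0],[0,-0.048,0,0.125,0],[0,-0.048,0,0.134,0],[0,-0.048,0,0.134,0]]]'
python3 -m pendant '[[[0,0.004,0,0,0],[0,0.008,0,0,0],[0,0.014,0,0,0],[0,0.022,0,0,0],[0,0.032,0,0,0],[0,0.043,0,0,0],[0,0.054,0,0,0],[0,0.064,0,0,0]]]'
```

```text
t: 26.95
eef_pos: [470.7, 135.5, 58.5]
tcp_rot: [3.141, 0.002, 0.075]
ft_force: [0.1, 0.4, 0.8]
opening: 0.027
t: 27.75
eef_pos: [535.8, 140.4, 59.0]
tcp_rot: [3.141, -0.0, 0.075]
ft_force: [-2.3, 0.1, 1.0]
opening: 0.001
```

```bash
python3 -m pendant '[[[0,0.01,0,0,0],[0,0.02,0,0,0],[0,0.03,0,0,0],[0,0.04,0,0,0],[0,0.05,0,0,0],[0,0.06,0,0,0],[0,0.07,0,0,0],[0,0.078,0,0,0]]]'
python3 -m pendant '[[[0,0.005,0,0,0],[0,0.009,0,0,0],[0,0.013,0,0,0],[0,0.017,0,0,0],[0,0.02,0,0,0],[0,0.022,0,0,0],[0,0.023,0,0,0],[0,0.023,0,0,0]]]'
```

```text
t: 28.55
eef_pos: [613.5, 146.3, 59.0]
tcp_rot: [3.142, -0.0, 0.075]
ft_force: [-2.7, 1.0, -0.0]
opening: 0.004
t: 29.35
eef_pos: [628.6, 147.3, 59.1]
tcp_rot: [3.141, 0.016, 0.075]
ft_force: [-40.9, -5.6, 20.7]
opening: 0.005
```

```bash
python3 -m pendant '[[[0,-0.01,0,0,0],[0,-0.03,0,0,0],[0,-0.06,0,0,0],[0,-0.1,0,0,0],[0,-0.13,0,0,0],[0,-0.14,0,-0.03,0],[0,-0.14,0,-0.07,0],[0,-0.14,0,-0.11,0]]]'
python3 - <<'E'
from h import *
c=cam("wrist"); cv2.imwrite("pics/w5.png",c["image"])
c=cam("top");W=pts(c); a=cv2.resize(c["image"][115:265,180:385],None,fx=3.5,fy=3.5,interpolation=2); cv2.imwrite("pics/t5.png",a)
E
```

```text
t: 30.15
eef_pos: [495.9, 137.4, 170.7]
tcp_rot: [3.141, -0.001, 0.075]
ft_force: [0.3, 0.0, -0.2]
opening: 0.008
```

View pics/w5.png

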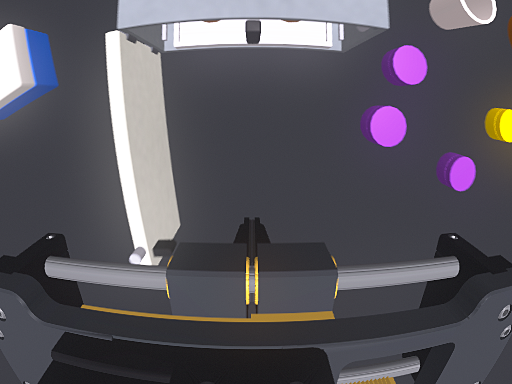

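```bash
cat >> h.py <<'E'
def wrays(c,s,u,v,h):
    T=np.array(c["tool_from_camera"]); R=Ro.from_euler("xyz",s["tcp_rot"]).as_matrix()
    d=np.array([u-c["cx"],v-c["cy"]]); r=np.hypot(*d); a=r/c["fx"]; d=np.r_[d/r*np.sin(a),np.cos(a)]
    o=R@T[:3,3]+s["eef_pos"]; d=R@T[:3,:3]@d; return o+d*(h-o[2])/d[2]
def cab(p): return Ro.from_euler("z",-.075).apply(np.array(p)-[726,154,0]).round(1)
E
python3 - <<'E'
from h import *
s=env.state(); c=cam("wrist"); W=c["range_z"]
cv2.imwrite("pics/w5c.png",cv2.resize(c["image"][0:75,110:400],None,fx=2.7,fy=2.7,interpolation=2))
for u,v,h,n in((253,43,30,"tab bottom front"),(210,48,28,"shelf edge"),(300,48,28,"edge"),(172,50,0,"cab left foot"),(335,50,0,"r foot")): print(n,cab(wrays(c,s,u,v,h)))
E
```

```text
tab bottom front [-81.1  -0.8  30. ]
shelf edge [-85.2  44.4  28. ]
edge [-84.8 -50.4  28. ]
cab left foot [-78.8  93.4   0. ]
r foot [-78.4 -96.8   0. ]
```

View pics/w5c.png

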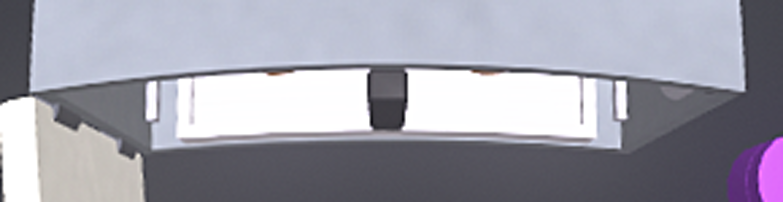

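The shelf is home: the 41 N press was against its stop, the tab front measures about -81 mm where -80 is expected, and the front lip lies just behind the cabinet's edge. Now move round to the door's outer face.

```bash
python3 -m pendant '[[[0,0,-0.04,0,0],[0,0.002,-0.085,0,0],[0,0.004,-0.125,0,0],[0,0.005,-0.149,0,0],[0,0.005,-0.149,0.02,0],[0,0.005,-0.149,0.05,0],[0,0.005,-0.149,0.08,0],[0,0.005,-0.149,0.09,0]]]'
python3 -m pendant '[[[0,0,0.01,0,0],[0,0,0.02,0,0],[0,0,0.03,0,0],[0,0,0.04,0,0],[0,0,0.05,0,0],[0,0,0.06,0,0],[0,0,0.068,0,0],[0,0.002,0.076,0,0]]]'
python3 -c "
from h import *
print(cab(env.state()['eef_pos']))"
```

```text
t: 31.1
eef_pos: [488.3, 285.7, 75.5]
tcp_rot: [3.14, 0.005, 0.075]
ft_force: [-0.0, -1.2, 0.4]
opening: 0.005
t: 31.9
eef_pos: [497.4, 210.0, 79.2]
tcp_rot: [3.142, 0.0, 0.075]
ft_force: [0.1, 1.1, -0.1]
opening: 0.006
[-223.7   73.    79.2]
```

```bash
python3 -m pendant '[[[0,0.003,0.012,0,0],[0,0.006,0.022,0,0],[0,0.01,0.032,0,0],[0,0.017,0.043,0,0],[0,0.025,0.054,0,0],[0,0.034,0.066,0,0],[0,0.045,0.075,0,0],[0,0.056,0.084,0,0]]]'
python3 -m pendant '[[[0,0.011,0.008,0,0],[0,0.02,0.013,0,0],[0,0.029,0.017,0,0],[0,0.036,0.02,0,0],[0,0.036,0.02,0,0],[0,0.036,0.02,0,0],[0,0.036,0.02,0,0],[0,0.036,0.02,0,0]]]'
python3 - <<'E'
from h import *
print(cab(env.state()['eef_pos']))
c=cam("top"); cv2.imwrite("pics/t6.png",cv2.resize(c["image"][115:265,180:330],None,fx=4,fy=4,interpolation=2))
E
```

```text
t: 32.7
eef_pos: [560.7, 130.3, 79.1]
tcp_rot: [3.142, -0.0, 0.074]
ft_force: [-0.7, 1.3, -0.4]
opening: 0.004
t: 33.5
eef_pos: [596.6, 114.2, 79.2]
tcp_rot: [3.142, 0.0, 0.075]
ft_force: [-0.7, 0.1, -0.2]
opening: 0.005
[-132.   -30.    79.2]
```

View pics/t6.png

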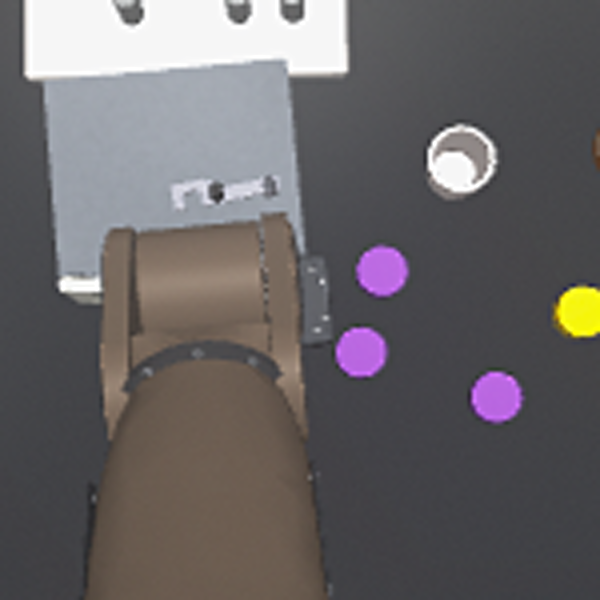

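The door is nearly closed (hinge end at (80,290)). Push through the catch.

```bash
python3 -m pendant '[[[0,0.004,0.001,0,0],[0,0.008,0.002,0,0],[0,0.011,0.003,0,0],[0,0.013,0.003,0,0],[0,0.015,0.003,0,0],[0,0.016,0.003,0,0],[0,0.016,0.003,0,0],[0,0.016,0.003,0,0]]]'
python3 -m pendant '[[[0,0.001,0,0,0],[0,0.002,0,0,0],[0,0.003,0,0,0],[0,0.004,0,0,0],[0,0.005,0,0,0],[0,0.005,0,0,0],[0,0.005,0,0,0],[0,0.005,0,0,0]]]'
```

```text
t: 34.35
eef_pos: [612.3, 111.9, 79.0]
tcp_rot: [3.141, 0.002, 0.075]
ft_force: [-5.2, -2.5, 3.5]
opening: 0.006
t: 35.15
eef_pos: [618.1, 112.6, 79.1]
tcp_rot: [3.142, -0.0, 0.075]
ft_force: [0.5, -0.4, -0.1]
opening: 0.004
```

```bash
python3 -m pendant '[[[0,0.001,0,0,0],[0,0.002,0,0,0],[0,0.003,0,0,0],[0,0.004,0,0,0],[0,0.004,0,0,0],[0,0.004,0,0,0],[0,0.004,0,0,0],[0,0.004,0,0,0]]]'
python3 -c "
from h import *
print(cab(env.state()['eef_pos']))"
```

```text
t: 35.95
eef_pos: [620.0, 112.7, 79.1]
tcp_rot: [3.141, 0.005, 0.075]
ft_force: [-12.3, -1.7, 7.0]
opening: 0.001
[-108.8  -33.3   79.1]
```

The door is hard against its stop (12 N) after the catch gave way at about 5 N. Now the hook: retreat, rise, turn the jaws along cabinet x, and cage the knob.

```bash
python3 -m pendant '[[[0,-0.01,0,0,0],[0,-0.03,0,0,0],[0,-0.03,0,-0.04,0],[0,-0.03,0,-0.085,0],[0,-0.03,0,-0.13,0],[0.35,-0.03,0,-0.16,-0.14],[0.35,-0.03,0,-0.16,-0.28],[0.35,-0.03,0,-0.16,-0.42]]]'
python3 -m pendant '[[[0.35,0,0,0,-0.14],[0.35,0,0,0,-0.28],[0.35,0,0,0,-0.42],[0.35,0,0,0,-0.56],[0.35,0,0,0,-0.7],[0.35,0,0,0,-0.84],[0.35,0,0,0,-0.98],[0.35,0,0,0,-1.12]]]'
python3 - <<'E'
from h import *
go(703.7,117.2,145,1.646)
s=env.state(); c=cam("wrist"); np.save("w7.npy",c,allow_pickle=True)
cv2.imwrite("pics/w7.png",c["image"])
c=cam("top");W=pts(c)
m=(W[...,2]>150)&(W[...,2]<175)&(W[...,0]>670)&(W[...,0]<740)&(W[...,1]>60)&(W[...,1]<160)
if m.any(): print("knob",m.sum(),cab(W[m].mean(0)))
E
```

```text
t: 36.75
eef_pos: [592.2, 110.6, 240.3]
tcp_rot: [3.14, -0.002, 0.501]
ft_force: [-0.3, 0.8, 0.3]
opening: 0.202
t: 37.55
eef_pos: [592.0, 110.6, 239.0]
tcp_rot: [3.141, 0.0, 1.621]
ft_force: [0.7, 0.0, -0.4]
opening: 0.35
shift [0.0011 0.1118 0.0941] turn -0.025
```

View pics/w7.png

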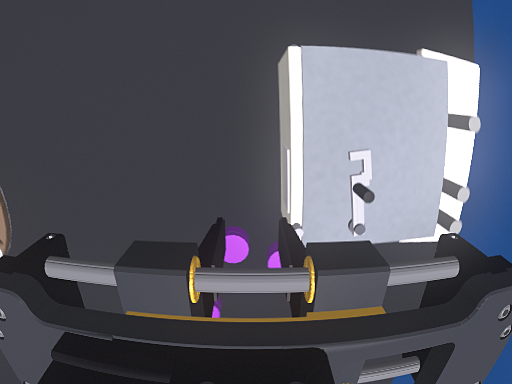

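The wrist view shows the door shut flush along the cabinet front (column 290) and the knob top at (370,196), with its base at (358,189).

```bash
python3 - <<'E'
from h import *
s=env.state(); c=np.load("w7.npy",allow_pickle=True).item()
for p in((369,195,165),(357,188,136),(359,229,140)): print(cab(wrays(c,s,*p)))
print("stud",cab(wrays(c,s,296,231,136)))
E
```

```text
[-31.  -33.4 165. ]
[-32.4 -34.9 136. ]
[-27.8 -77.8 140. ]
stud [-93.7 -78.3 136. ]
```

```bash
python3 -m pendant '[[[0.35,0,0.04,0,-0.025],[0.35,0,0.08,0,-0.025],[0.35,0,0.105,0,-0.025],[0.35,0,0.109,0,-0.025],[0.35,0,0.109,0.03,-0.025],[0.35,0,0.109,0.06,-0.025],[0.35,0,0.109,0.085,-0.025],[0.35,0,0.109,0.094,-0.025]]]'
python3 -m pendant '[[[0.35,0,0,0,0],[0.35,0,0,0,0],[0.22,0,0,0,0],[0.22,0,0,0,0],[0.22,0,0,0,0],[0.22,0,0,0,0],[0.22,0,0,0,0],[0.22,0,0,0,0]]]'
python3 -c "
from h import *
print(cab(env.state()['eef_pos']))"
```

```text
t: 38.45
eef_pos: [699.4, 115.3, 142.6]
tcp_rot: [-3.138, 0.0, 1.637]
ft_force: [-0.1, -0.2, 0.3]
opening: 0.349
t: 39.25
eef_pos: [701.1, 115.4, 145.1]
tcp_rot: [3.142, 0.0, 1.64]
ft_force: [-0.1, 1.6, -0.0]
opening: 0.22
[-27.8 -36.7 145.1]
```

```bash
python3 -m pendant '[[[0.22,0,-0.0045,0,-0.1],[0.22,-0.001,-0.009,0,-0.2],[0.22,-0.002,-0.0133,0,-0.3],[0.22,-0.0036,-0.0175,0,-0.4],[0.22,-0.0055,-0.0216,0,-0.5],[0.22,-0.008,-0.0254,0,-0.6],[0.22,-0.0106,-0.029,0,-0.7],[0.22,-0.0136,-0.0323,0,-0.8]]]'
python3 -c "
from h import *
print(cab(env.state()['eef_pos']))"
```

```text
t: 40.05
eef_pos: [669.8, 99.5, 145.2]
tcp_rot: [3.141, 0.0, 2.444]
ft_force: [1.0, 0.8, -0.2]
opening: 0.219
[-60.1 -50.1 145.2]
```

```bash
python3 -m pendant '[[[0.22,0,-0.0045,0,-0.1],[0.22,-0.001,-0.009,0,-0.2],[0.22,-0.002,-0.0133,0,-0.3],[0.22,-0.0036,-0.0175,0,-0.4],[0.22,-0.0055,-0.0216,0,-0.5],[0.22,-0.008,-0.0254,0,-0.6],[0.22,-0.0106,-0.029,0,-0.7],[0.22,-0.0136,-0.0323,0,-0.8]]]'
python3 -m pendant '[[[0.22,0,-0.001,0,0],[0.22,0,-0.002,0,0],[0.22,0,-0.003,0,0],[0.22,0,-0.003,0,0],[0.22,0,-0.003,0,0],[0.22,0,-0.003,0,0],[0.22,0,-0.003,0,0],[0.22,0,-0.003,0,0]]]'
python3 -c "
from h import *
print(cab(env.state()['eef_pos']))"
```

```text
t: 40.85
eef_pos: [659.4, 66.1, 145.2]
tcp_rot: [3.142, 0.0, -3.039]
ft_force: [-0.2, 0.6, 0.2]
opening: 0.221
t: 41.65
eef_pos: [659.5, 63.6, 145.1]
tcp_rot: [3.141, -0.0, -3.044]
ft_force: [-1.9, 5.5, 0.4]
opening: 0.221
[-73.1 -85.2 145.1]
```

```bash
python3 -m pendant '[[[0.22,0,-0.001,0,0],[0.22,0,-0.002,0,0],[0.22,0,-0.002,0,0],[0.22,0,-0.002,0,0],[0.22,0,-0.002,0,0],[0.22,0,-0.002,0,0],[0.22,0,-0.002,0,0],[0.22,0,-0.002,0,0]]]'
python3 -m pendant '[[[0.22,0,0.002,0,0],[0.3,0,0.002,0,0],[0.4,0,0.002,0,0],[0.4,0,0.002,-0.03,0],[0.4,0,0.002,-0.07,0],[0.4,-0.04,0.002,-0.11,0],[0.4,-0.04,0.002,-0.15,0],[0.4,-0.06,0.002,-0.15,0]]]'
python3 - <<'E'
from h import *
s=env.state();c=cam("wrist"); np.save("w8.npy",c,allow_pickle=True)
cv2.imwrite("pics/w8.png",c["image"])
E
```

```text
t: 42.45
eef_pos: [659.5, 63.2, 145.1]
tcp_rot: [3.139, -0.0, -3.043]
ft_force: [-0.8, 14.5, 1.1]
opening: 0.222
t: 43.25
eef_pos: [720.8, 68.5, 302.6]
tcp_rot: [-3.14, 0.01, -3.044]
ft_force: [0.9, -0.3, 0.0]
opening: 0.396
```

View pics/w8.png

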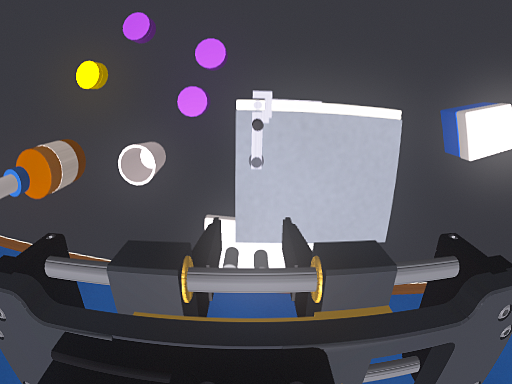

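The hook arm points straight to the front, with the knob at (258,125) and the pivot at (256,160). The door is flush and the bystanders have not moved. One quick numeric check before handing in.

```bash
python3 - <<'E'
from h import *
s=env.state(); c=np.load("w8.npy",allow_pickle=True).item()
k=cab(wrays(c,s,258,125,165)); p=cab(wrays(c,s,256.5,161,140)); print(k,p,"hook",np.arctan2(k[1]-p[1],p[0]-k[0]))
for a in((240,104),(300,104),(390,110)): print("door top inner edge",cab(wrays(c,s,*a,121)))
t=cam("top")
for j in jars(t):
    if 400<j[2][0]<800 and abs(j[2][1])<500: print(*j)
E
```

```text
[-68.9 -80.1 165. ] [-26.8 -80.1 140. ] hook 0.0
door top inner edge [ -90.  -100.4  121. ]
door top inner edge [-92.4 -31.  121. ]
door top inner edge [-94.4  84.2 121. ]
```

```bash
python3 -c "
from cell import env
print(env.job_done(), env.state()['t'])"
```

```text
the job is handed in; nothing more can be done
the job is handed in; nothing more can be done
```

I put all three white-capped amber jars away in the cabinet and handed the job in at about 43 s of the 210 s limit. `job_done` gives no verdict, so what follows rests on my own checks.

- **Jars:** a wrist picture showed all three upright inside the shelf's rim before I pushed the shelf in. The last top view found no white-capped jar left on the bench. I did not see the jars again once the door was shut.
- **Shelf:** pushed against its rear stop. The push peaked at 40.9 N on the wrist, applied by the closed fingertips on the tab. That is close to the 40 N limit, which covers only the arm and the gripper's body. Afterwards the tab front measured about -81 mm, where -80 mm is expected.
- **Door:** it resisted with about 5 N, gave way at the catch, then stood firm at 12 N. Wrist pictures show it flush.
- **Hook:** pressed onto its stop with 14.5 N, measured at about 0.0 rad, with its end over the stud.
- **Bystanders:** the pump bottle, beaker and tip box appear where they were, and the purple and yellow look-alikes were left alone.
- **Disturbances:** I saw no jar knocked aside and no slackened grip.

The robot was clear of everything at the end.

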